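Spot a bracket blank through the marking jig with the automatic centre punch

ROBOT

A 6-joint arm with a two-finger parallel gripper is mounted at the origin on the work surface. World frame = base frame: x ahead of the robot, y to its left, z up, the work surface at z = 0. Lengths are in m, angles in rad, forces in N, time in s.
With the tool pointing down it reaches from about 0.375 to 0.975 m from the base axis. Payload 3.8 kg.
Tool frame: the origin (TCP) lies on the centre line of the jaws, within the pads' length; the fingertips stand 25 mm ahead of it and the grasp point (between the pads) lies 6 mm ahead of it; y points along the fingers, z is the direction in which the jaws open and shut, and the axes are right-handed (so a half turn about y gives the same grasp; the last joint's range is limited). The gripper opens to 85 mm and grips with 20 to 120 N. Pads are 22 mm wide; open, the fingers measure 114 mm over their backs; the gripper's body (76 mm by 85 mm) begins 54 mm behind the grasp point. The pads swing forward as they close: fully open they stand 13 mm farther back than shut.
Start: joints at [-1.312, 0.264, 1.604, -0, 1.274, -0.037], TCP at [0.197, -0.646, 0.256] pointing down, gripper open.
Joint ranges: [-2.63, 2.63], [-0.94, 2.18], [0.31, 2.57], [-1.31, 4.45], [0, 2.66], [-2.55, 2.55]. Speed limits (rad/s): [2.57, 2.57, 3.14, 3.14, 3.14, 3.14].

INTERFACE

Orientations are given as a rotation vector (axis times angle).
In Python, from workcell import bot gives the robot as it stands.
- The arm moves only by the shell command python3 -m jog 'ROWS' [FORCE]. ROWS is JSON, a list of rows, each a list of 5 numbers: the shift along the world's x, y, z in mm, then the turn about the world's z in degrees, then the finger opening in mm, from 0 to 85.4. A call has exactly 10 rows; each row is the pose to reach, as a shift and turn from the pose commanded when the call began; what a row does not reach only later rows make up. A row lasts 1/8 s, in which the tool goes at most 62.5 mm and 10.7 degrees, less where a joint would pass 70% of its speed; a pose out of reach is approached as far as the arm can. A call with a gripper value outside its range is refused whole. The fingers move at their own pace and stop on an object; FORCE is the grip in N (left out, the last holds). Time passes only in rows, so rows that repeat a pose let the fingers close, or fill a call up. It gives the time, the measured TCP pose, the force and the opening at its end, in the units of the state.
- bot.read_state(): the state, without advancing time (a new reading comes with each control period).
- bot.read_camera(name): name is "side" or "top" or "wrist"; returns a dict with "pixels" (384x512x3 uint8, red, green, blue), "fx", "fy", "cx", "cy" (pixels), "R" (3x3) and "t" (3): a world point X has camera coordinates R X + t. Camera axes: x right, y down, z forward; pixel columns grow to the right and rows downward; lengths in m; the calibration is good to about 2 mm. The wrist camera is an equidistant fisheye: a pixel r from the principal point sees the ray r / f radians off the axis. A picture is of the moment at which its call begins. There is no depth.
- bot.finish_job(): hands the job in, once; it reports no verdict.
The state is a dict: "time": time; "q": joint angles; "joint_vel": joint speeds; "joint_torque": joint torques, N m; "tool_pos": TCP position; "tcp_rot": TCP orientation; "wrist_force": force on the tool from outside, world axes, zero at the start; "torque": the same for the moment, N m; "width": opening from 0.0 (shut) to 1.0 (fully open).
Only numpy, scipy, OpenCV 4.12 (cv2) and the standard library are available. Lean on these libraries where they do the work, as an engineer would, in place of code of your own. Each camera call takes 0.05 s, during which the arm holds its last target.

TASK

A bracket blank is clamped in the marking jig on the bench. Take the automatic centre punch from its wooden block, put its point down the jig's outer bush (the one towards the end where the blank sticks out) and press straight down just until its spring snaps, without leaning on it any harder than that; then stand the punch back in its hole in the block. Leave the other things on the bench where they are.

Things in the scene. Friction and masses are not known exactly. Their poses are not given: they have to be found in the camera images.
- punch: automatic centre punch, steel, loose, about 180 g, standing upright, point down, in the tool block. Knurled round barrel 14 mm thick, 90 mm long (lowest 6 mm taper to 12 mm). Origin: centre of the barrel's lower end face; z runs up the barrel, cap top at z = 90 mm. A round 6 mm point (last 6 mm a cone) sticks 32 mm out below the origin. Grip it firmly, 30 N or more, about 50 mm above the origin.
- punch_tip (a point): tip of the punch's point, on its axis, at rest 32 mm below the punch's origin. The point slides up into the barrel, 8 mm to a hard stop: about 4 N at first, climbing to about 11.5 N at 5 mm, where the hidden spring trips: within the next 1.5 mm the push drops to about 4 N. It counts as snapped from 6 mm in. It springs out when lifted.
- tool_block: wooden tool block, 96 (its x) by 56 (its y) by 54 mm high, fixed on the bench; origin: centre of its underside, z up. The punch's hole is in the middle of its top: 17 mm in diameter, 16 mm deep down to a flat ledge on which the barrel's lower end stands; below the ledge a 9 mm hole for the point goes on down. Two empty 9 mm holes 30 mm to either side along x.
- block_seat (a point): centre of the ledge in the block's middle hole, 38 mm above the bench, 16 mm below the block's top: the punch's origin is here when it stands in the block
- jig: steel marking jig fixed on the bench: base 140 (its x) by 76 mm (its y), side rails, and on them a bush plate 110 by 76 mm, 7 mm thick, its top 36 mm above the bench (four screw heads near its corners 3 mm higher). A clamp screw with a 22 mm head sticks out to 61 mm on the -y side. Origin: centre of the underside, z up. A flat bracket blank 44 mm wide lies in it and sticks out 45 mm at the +x end.
- bush_outer (a point): mouth of the outer bush, in the top face of the bush plate, 35 mm from the jig's origin towards +x, the end where the blank sticks out. A round 8 mm hole straight through the 7 mm plate. The rigid blank below it lies on packing that differs from job to job: its upper face is 8 to 22 mm below this mouth, how far is not measured.
- bush_inner (a point): mouth of the inner bush, the same 8 mm hole 15 mm from the jig's origin towards -x; not to be used
- screwdriver: yellow-handled screwdriver lying on the bench, 190 mm long, 26 mm thick; origin at mid-length on its underside, x along it to the tip; leave alone
- fuse_holder: ceramic fuse holder, 56 x 22 x 32 mm, standing on the bench; origin at its underside; leave alone
- impeller: stainless steel pump impeller, 72 mm in diameter, 24 mm high, lying flat; origin at its underside; leave alone
- spray_nozzle: blue plastic spray nozzle, 30 mm in diameter, 52 mm high, standing; origin at its underside; leave alone
Not all that is in view belongs to the job. Several things look just like the jig: the one meant starts nearest to the robot's base.

How it is judged:
On the way, in this order (a step that is already met when the one before it is completed fails the run):
1. the punch stands over the jig with its point inside the outer bush, spring not yet tripped (horizontal distance between punch_tip and bush_outer below 0.0025 m and z of punch_tip in the frame of bush_outer below -0.003 m and z of punch_tip in the frame of punch below -0.0268 m).
2. the punch is pressed, upright (within 6 degrees), with its point in the outer bush, until the spring snaps (point at least 6 mm in) (z of punch_tip in the frame of punch above -0.0262 m and horizontal distance between punch_tip and bush_outer below 0.0025 m and z of punch_tip in the frame of bush_outer below -0.006 m and angle between punch's own z axis and vertical below 0.105 rad), for 0.03 s.
At the end, for the whole second after the job is handed in: after the punch has been snapped in the outer bush, it stands upright (within 6 degrees) and still on the ledge of its hole in the tool block (its origin within 3 mm of the seat sideways and in height), let go (horizontal distance between punch and block_seat below 0.003 m and z of punch in the frame of block_seat between -0.003 and 0.003 m and angle between punch's own z axis and vertical below 0.1 rad and linear speed of punch below 0.02 m/s); the robot touches nothing.
It fails at once if the punch is pressed or knocked against the jig or the blank with more than 20 N (contact force between punch and jig above 20 N).
It fails at once if the punch's spring snaps anywhere but in the outer bush (z of punch_tip in the frame of punch above -0.0262 m and (horizontal distance between punch_tip and bush_outer above 0.004 m or z of punch_tip in the frame of bush_outer above -0.003 m)).
It fails at once if a bystander (screwdriver, fuse holder, impeller, spray nozzle) is shifted by more than 10 mm (distance of any of screwdriver, fuse_holder, impeller, spray_nozzle from where it was at the start of the episode above 0.01 m).
It also fails if it takes over 64 s, if anything falls off the work surface, if the arm or the gripper's body presses on something with over 40 N, if the wrist force passes 120 N, or if a joint passes its speed limit or range.

## Working session

There is one attempt and no reset: what is moved stays moved. The work goes in short steps, Python scripts to look and compute and a shell command to move; the robot and the scene stay as the last step left them, time stands still between calls to the robot, and variables do not carry over. Pictures are saved under pics/ and viewed, and the job is handed in when it is done.

```bash
ls; mkdir -p pics; cat > h.py <<'E'
import numpy as np, cv2
from workcell import bot
def snap(n,tag):
    c=bot.read_camera(n); np.savez(f'pics/{tag}.npz',**{k:np.array(v) for k,v in c.items()})
    cv2.imwrite(f'pics/{tag}.png',c['pixels'][:,:,::-1]); return c
def load(tag): return np.load(f'pics/{tag}.npz')
def ray(c,u,v,fish=False):
    x=(u-c['cx'])/c['fx'];y=(v-c['cy'])/c['fy']
    if fish:
        r=np.hypot(x,y); d=np.array([x/r*np.sin(r),y/r*np.sin(r),np.cos(r)]) if r>0 else np.array([0,0,1.])
    else: d=np.array([x,y,1.])
    R=np.array(c['R']);t=np.array(c['t']); return -R.T@t, R.T@d
def atz(c,u,v,z,fish=False):
    o,d=ray(c,u,v,fish); return o+d*(z-o[2])/d[2]
def proj(c,X,fish=False):
    p=np.array(c['R'])@np.array(X)+np.array(c['t'])
    if fish:
        r=np.hypot(p[0],p[1]);th=np.arctan2(r,p[2]);s=th/r
        return c['cx']+c['fx']*p[0]*s,c['cy']+c['fy']*p[1]*s
    return c['cx']+c['fx']*p[0]/p[2],c['cy']+c['fy']*p[1]/p[2]
E
python3 - <<'E'
from h import *
for n in ['top','side','wrist']:
    c=snap(n,n+'0'); print(n,c['fx'],c['cx'],c['cy'],-np.array(c['R']).T@c['t'],np.round(c['R'],3).tolist())
print(bot.read_state())
E
```

```text
pics
top 430.6124541222118 254.84470472511845 198.55646119133516 [ 0.47910698 -0.028418    1.27310569] [[0.029, -1.0, -0.002], [-0.994, -0.029, -0.103], [0.103, 0.005, -0.995]]
side 434.84989789667867 263.0349832673571 190.0949386987095 [ 0.38537181 -0.93524969  0.63804424] [[0.975, -0.223, 0.017], [-0.108, -0.535, -0.838], [0.196, 0.815, -0.545]]
wrist 297.3186396354542 256.9982327186971 193.74423170920525 [ 0.25862001 -0.62613502  0.37356275] [[0.291, -0.957, -0.003], [-0.923, -0.282, 0.26], [-0.25, -0.073, -0.965]]
{'time': 0.15, 'q': array([-1.31191769e+00,  2.64560254e-01,  1.60505110e+00,  1.14358443e-05,
        1.27369253e+00, -3.68860665e-02]), 'joint_vel': array([-0.00027513, -0.00267585, -0.00573123,  0.00105579, -0.00018858,
       -0.00045874]), 'joint_torque': array([-5.66462168e-04, -5.15905881e+01, -3.67957556e+01, -1.54979207e-04,
        8.02848721e-03,  9.89369653e-06]), 'tool_pos': array([ 0.19662195, -0.64518997,  0.25526633]), 'tcp_rot': array([-0.30743253,  2.0642702 , -2.06072127]), 'wrist_force': array([-0.66955986,  0.69099096,  0.13592054]), 'torque': array([-0.03715902,  0.0225004 ,  0.03277596]), 'width': 1.0032891561404937}
```

View pics/top0.png

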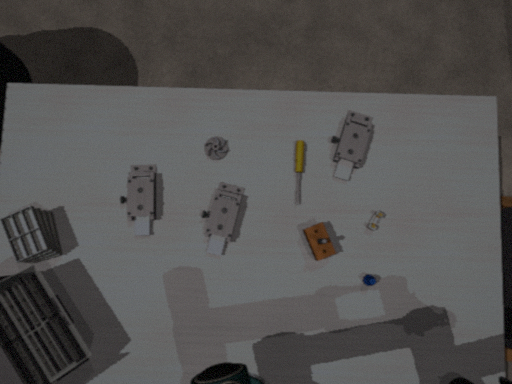

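View pics/side0.png

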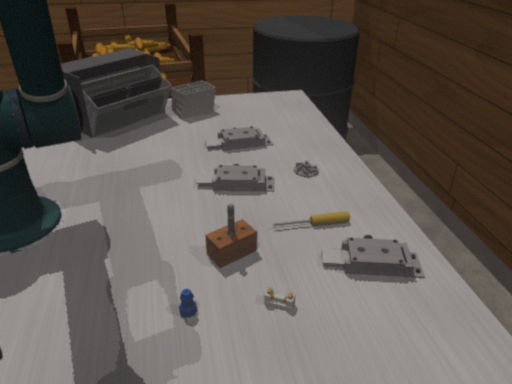

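View pics/wrist0.png

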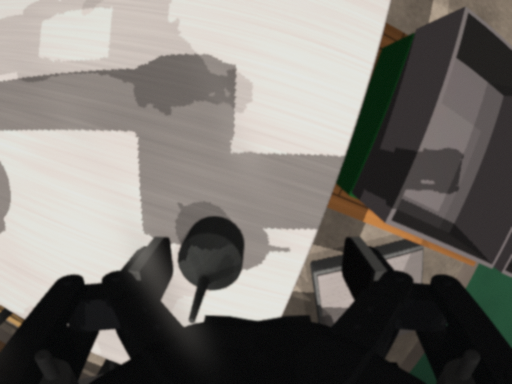

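```bash
python3 - <<'E'
from h import *
c=load('top0')
for n,u,v,z in [('jigA',141,195,.036),('jigB',223,213,.036),('jigC',353,140,.036),('block',319,241,.054),('base?',230,375,.1)]:
    p=atz(c,u,v,z);print(n,p,np.hypot(*p[:2]))
im=c['pixels'][:,:,::-1]
a=cv2.resize(im[170:270,180:350],None,fx=4.7,fy=4.7,interpolation=cv2.INTER_CUBIC)
cv2.imwrite('pics/topz.png',np.clip(a*1.6,0,255).astype('uint8'))
s=load('side0')['pixels'][:,:,::-1]
cv2.imwrite('pics/sidez.png',np.clip(1.4*cv2.resize(s[150:270,180:340],None,fx=4.9,fy=4.9,interpolation=cv2.INTER_CUBIC),0,255).astype('uint8'))
E
```

```text
jigA [0.60753211 0.30772985 0.036     ] 0.6810234401230049
jigB [0.56233135 0.06867631 0.036     ] 0.5665094717261564
jigC [ 0.78742702 -0.3039217   0.036     ] 0.8440436695998424
block [ 0.49006017 -0.20597289  0.054     ] 0.5315861144766881
base? [0.13233495 0.02949856 0.1       ] 0.13558283093991222
```

View pics/topz.png

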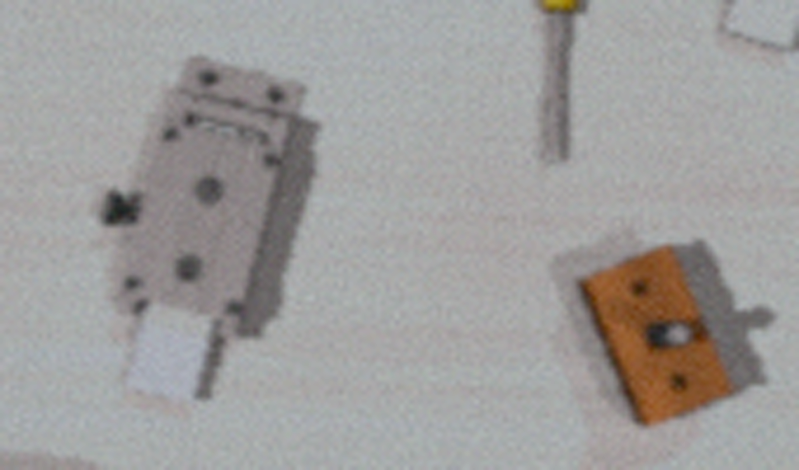

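View pics/sidez.png

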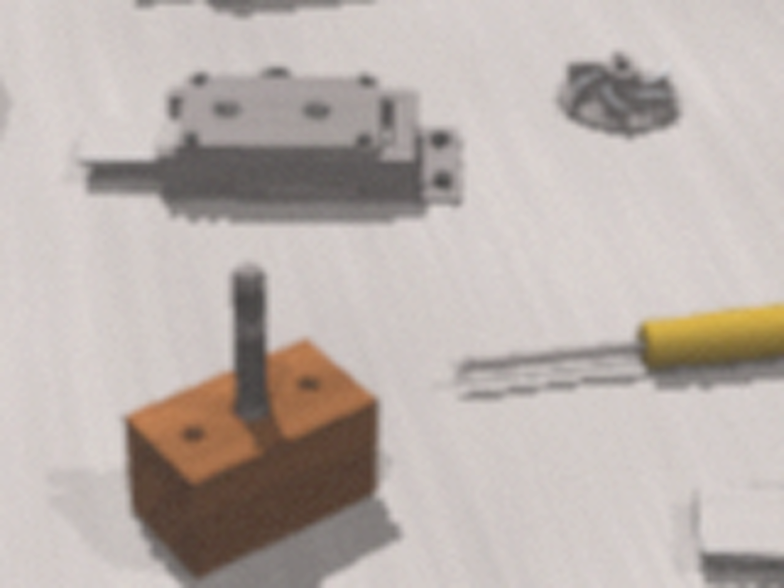

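```bash
python3 - <<'E'
from h import *
t=load('top0');s=load('side0')
T=lambda x,y:(180+(x+.5)/4.7-.5,170+(y+.5)/4.7-.5)
S=lambda x,y:(180+(x+.5)/4.9-.5,150+(y+.5)/4.9-.5)
P={}
for n,a,b,z in [('outer',T(188,268),S(228,109),.036),('inner',T(208,190),S(317,111),.036),('h1',T(640,288),S(308,384),.054),('h2',T(680,382),S(193,433),.054),('cap',T(684,332),S(249,270),.128)]:
    p,q=atz(t,*a,z),atz(s,*b,z); print(n,p.round(4),q.round(4)); P[n]=(p+q)/2
d=P['outer']-P['inner'];print('jig',np.linalg.norm(d),np.degrees(np.arctan2(d[1],d[0])))
d=P['h1']-P['h2'];print('blk',np.linalg.norm(d),np.degrees(np.arctan2(d[1],d[0])),(P['h1']+P['h2'])/2)
from scipy.spatial.transform import Rotation as Ro
print(Ro.from_rotvec(bot.read_state()['tcp_rot']).as_matrix().round(3))
E
```

```text
outer [0.5229 0.077  0.036 ] [0.5243 0.0721 0.036 ]
inner [0.571  0.0665 0.036 ] [0.5721 0.0604 0.036 ]
h1 [ 0.5182 -0.1965  0.054 ] [ 0.5181 -0.2007  0.054 ]
h2 [ 0.4629 -0.2212  0.054 ] [ 0.4636 -0.2241  0.054 ]
cap [ 0.4919 -0.2114  0.128 ] [ 0.4914 -0.2134  0.128 ]
jig 0.04917252873558852 166.97131288718683
blk 0.05997446484270667 23.662479205001073 [ 0.49070924 -0.21061581  0.054     ]
[[-0.957 -0.     0.291]
 [-0.291  0.002 -0.957]
 [-0.    -1.    -0.002]]
```

```bash
python3 -m jog '[[34,50,0,0,85],[68,100,0,0,85],[102,150,0,0,85],[136,200,0,0,85],[170,250,0,0,85],[204,300,0,0,85],[238,350,0,0,85],[272,400,0,0,85],[294,434,0,0,60],[294,434,0,0,60]]' 40
python3 - <<'E'
from h import *
c=snap('wrist','w1');print(bot.read_state()['tool_pos'],bot.read_state()['width'])
print(proj(c,[.491,-.211,.054],True),proj(c,[.4914,-.2124,.128],True))
E
```

```text
time: 1.4
tool_pos: [0.4918, -0.2093, 0.256]
tcp_rot: [-0.312, 2.061, -2.059]
wrist_force: [-0.3, -0.8, 0.2]
width: 0.7
[ 0.49100612 -0.21062367  0.25596011] 0.7062470829582066
(np.float64(258.9283145343981), np.float64(175.84786211886973)) (np.float64(261.05127375536625), np.float64(193.30989528704447))
```

View pics/w1.png

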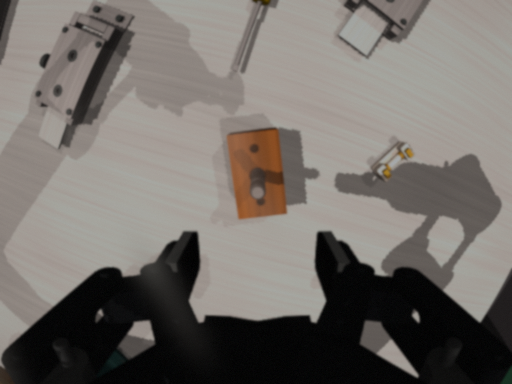

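```bash
python3 - <<'E'
from h import *
c=load('w1');im=c['pixels'][:,:,::-1]
cv2.imwrite('pics/w1a.png',cv2.resize(im[115:225,190:330],None,fx=5,fy=5,interpolation=cv2.INTER_CUBIC))
cv2.imwrite('pics/w1b.png',cv2.resize(im[0:150,20:150],None,fx=4,fy=4,interpolation=cv2.INTER_CUBIC))
E
```

```text
(no output)
```

View pics/w1a.png

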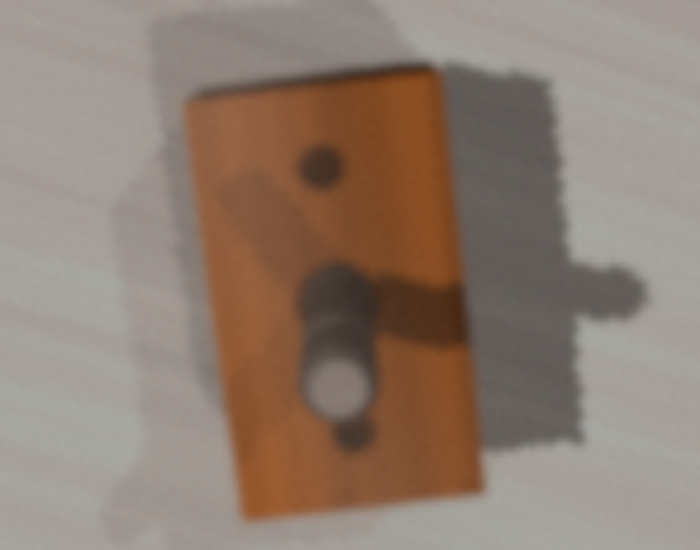

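View pics/w1b.png

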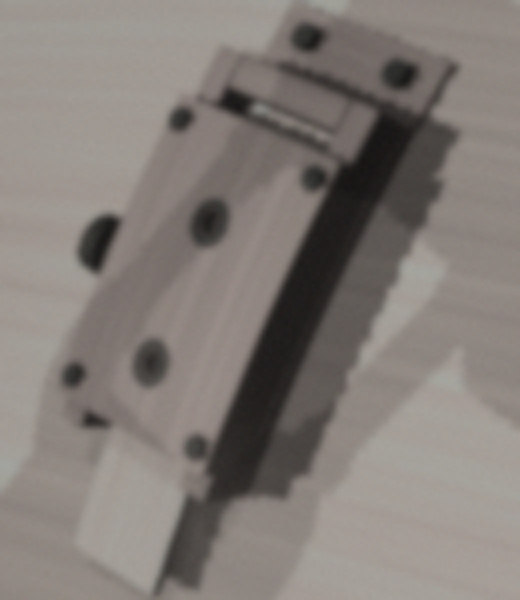

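```bash
python3 - <<'E'
from h import *
c=load('w1')
A=lambda x,y:(190+(x+.5)/5-.5,115+(y+.5)/5-.5)
B=lambda x,y:(20+(x+.5)/4-.5,(y+.5)/4-.5)
for n,p,z in [('cap',A(337,388),.128),('h1',A(320,166),.054),('h2',A(353,434),.054),('outer',B(150,362),.036),('inner',B(209,222),.036)]:
    print(n,atz(c,*p,z,True).round(4))
s=bot.read_state();print(s['tool_pos'])
from scipy.spatial.transform import Rotation as Ro
print(Ro.from_rotvec(s['tcp_rot']).as_matrix().round(3))
print(-c['R'].T@c['t'])
E
```

```text
cap [ 0.4913 -0.2088  0.128 ]
h1 [ 0.5189 -0.1963  0.054 ]
h2 [ 0.4634 -0.2211  0.054 ]
outer [0.5235 0.0772 0.036 ]
inner [0.5725 0.0663 0.036 ]
[ 0.49100612 -0.21062367  0.25596011]
[[-0.956 -0.001  0.294]
 [-0.294 -0.    -0.956]
 [ 0.001 -1.    -0.   ]]
[ 0.55365052 -0.18986375  0.37447376]
```

```bash
python3 -m jog '[[0,1,-45,0,50],[0,1,-90,0,50],[0,1,-130,0,50],[0,1,-155,0,50],[0,1,-162,0,50],[0,1,-162,0,50],[0,1,-162,0,30],[0,1,-162,0,10],[0,1,-162,0,5],[0,1,-162,0,5]]' 60
python3 - <<'E'
from h import *
c=snap('wrist','w2');s=bot.read_state();print(s['tool_pos'],s['width'],s['wrist_force'])
E
```

```text
time: 2.7
tool_pos: [0.4917, -0.211, 0.0958]
tcp_rot: [-0.306, 2.06, -2.063]
wrist_force: [-1.3, -0.3, 6.6]
width: 0.141
[ 0.4916918  -0.21102076  0.0958291 ] 0.14057351553405192 [-1.49031876  0.31732562  6.1941563 ]
```

View pics/w2.png

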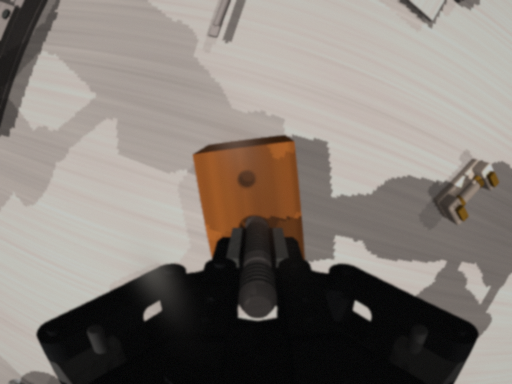

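```bash
python3 -m jog '[[0,0,0,0,5],[0,0,0,0,5],[0,0,5,0,5],[0,0,15,0,5],[0,0,35,0,5],[0,0,60,0,5],[0,0,90,0,5],[0,0,110,0,5],[0,0,110,0,5],[0,0,110,0,5]]' 60
python3 - <<'E'
from h import *
for n in ['wrist','side','top']: snap(n,n+'3')
s=bot.read_state();print(s['tool_pos'],s['width'],s['wrist_force'])
c=load('side3');im=c['pixels'][:,:,::-1]
u,v=proj(c,[.4915,-.21,.17]);print(u,v)
u,v=int(u),int(v)
cv2.imwrite('pics/s3z.png',np.clip(1.4*cv2.resize(im[v-60:v+60,u-60:u+60],None,fx=5,fy=5,interpolation=cv2.INTER_CUBIC),0,255).astype('uint8'))
E
```

```text
time: 4.0
tool_pos: [0.4901, -0.2104, 0.2034]
tcp_rot: [-0.309, 2.064, -2.062]
wrist_force: [0.1, -0.4, -2.5]
width: 0.137
[ 0.4898769  -0.21025038  0.20275691] 0.1374218800028827 [-0.55194979 -0.35634781 -2.19044604]
229.66959191782857 186.48612658062004
```

View pics/wrist3.png

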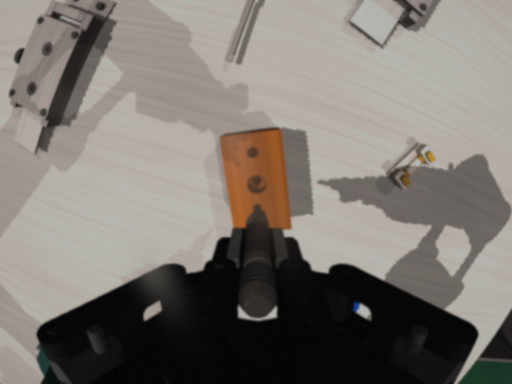

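View pics/s3z.png

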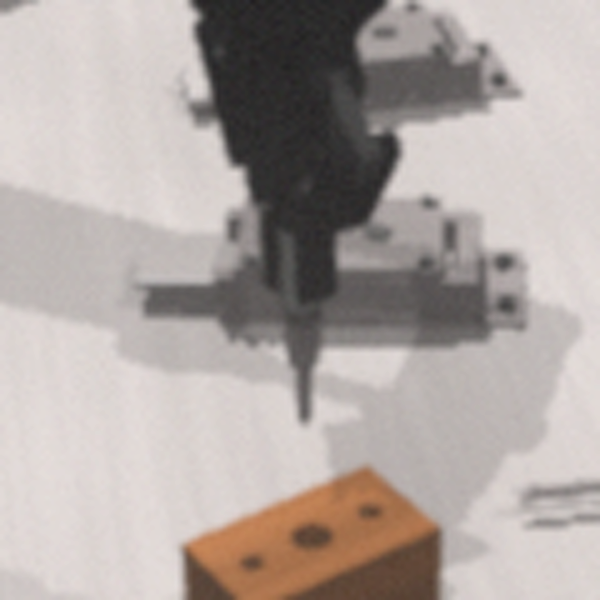

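```bash
python3 - <<'E'
from h import *
c=load('wrist3');im=c['pixels'][:,:,::-1]
cv2.imwrite('pics/w3a.png',np.clip(1.6*cv2.resize(im[120:240,200:310].astype(float),None,fx=5,fy=5,interpolation=cv2.INTER_CUBIC),0,255).astype('uint8'))
E
```

```text
(no output)
```

View pics/w3a.png

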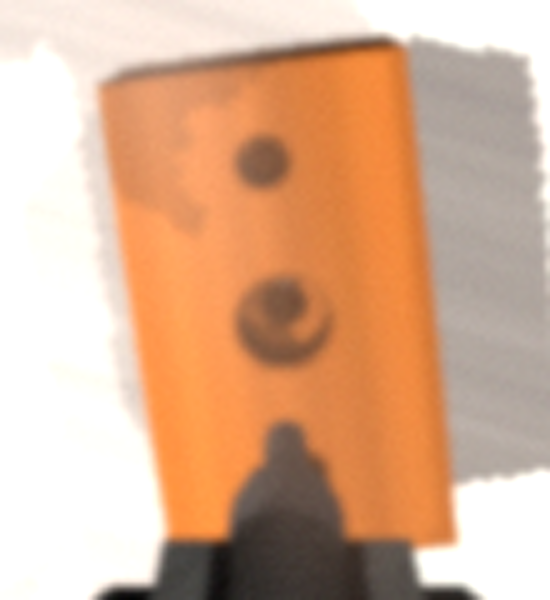

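```bash
python3 - <<'E'
from h import *
c=load('wrist3')
A=lambda x,y:(200+(x+.5)/5-.5,120+(y+.5)/5-.5)
for z in (.108,.113,.116): print('tip',z,atz(c,*A(287,428),z,True).round(4))
print('hole',atz(c,*A(283,321),.054,True).round(4),'h1',atz(c,*A(262,161),.054,True).round(4))
s=load('side3');u,v=226+0,0
u0,v0=229-60,186-60
p=(u0+(304+.5)/5-.5,v0+(420+.5)/5-.5)
for z in (.108,.113,.118): print('side tip',z,atz(s,*p,z).round(4))
p=(u0+(312+.5)/5-.5,v0+(537+.5)/5-.5); print('side hole',atz(s,*p,.054).round(4))
E
```

```text
tip 0.108 [ 0.4882 -0.2104  0.108 ]
tip 0.113 [ 0.4896 -0.21    0.113 ]
tip 0.116 [ 0.4905 -0.2097  0.116 ]
hole [ 0.4916 -0.2085  0.054 ] h1 [ 0.519  -0.1962  0.054 ]
side tip 0.108 [ 0.4906 -0.2022  0.108 ]
side tip 0.113 [ 0.4896 -0.2091  0.113 ]
side tip 0.118 [ 0.4887 -0.216   0.118 ]
side hole [ 0.491  -0.2128  0.054 ]
```

```bash
python3 -m jog '[[4,36,0,0,5],[8,76,0,0,5],[13,116,0,0,5],[18,156,0,0,5],[23,196,0,0,5],[28,236,0,0,5],[31,266,0,0,5],[33,286,0,0,5],[33,286,-25,0,5],[33,286,-45,0,5]]' 60
python3 - <<'E'
from h import *
for n in ['wrist','side']: snap(n,n+'4')
s=bot.read_state();print(s['tool_pos'],s['width'],s['wrist_force'])
c=load('wrist4');im=c['pixels'][:,:,::-1]
cv2.imwrite('pics/w4a.png',np.clip(1.6*cv2.resize(im[120:240,200:310].astype(float),None,fx=5,fy=5,interpolation=cv2.INTER_CUBIC),0,255).astype('uint8'))
c=load('side4');im=c['pixels'][:,:,::-1]
cv2.imwrite('pics/s4z.png',np.clip(1.4*cv2.resize(im[110:220,170:280].astype(float),None,fx=5,fy=5,interpolation=cv2.INTER_CUBIC),0,255).astype('uint8'))
E
```

```text
time: 5.4
tool_pos: [0.5231, 0.0758, 0.1577]
tcp_rot: [-0.31, 2.063, -2.063]
wrist_force: [0.9, 0.7, -2.0]
width: 0.135
[0.52093926 0.075226   0.15559176] 0.14186687250742688 [-0.84914685 -0.72046784 -2.69985318]
```

View pics/w4a.png

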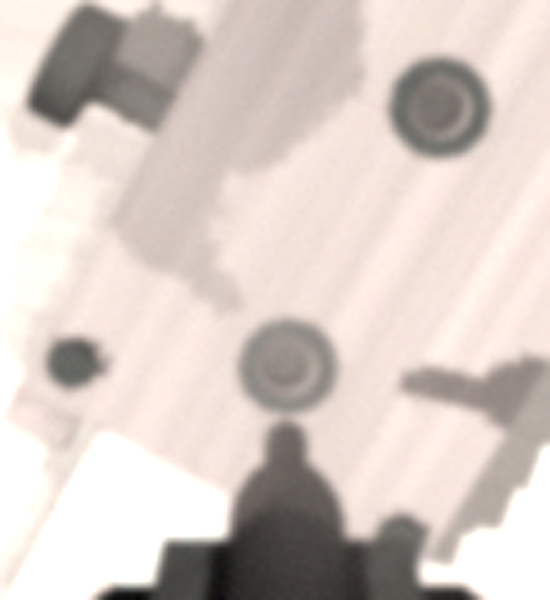

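View pics/s4z.png

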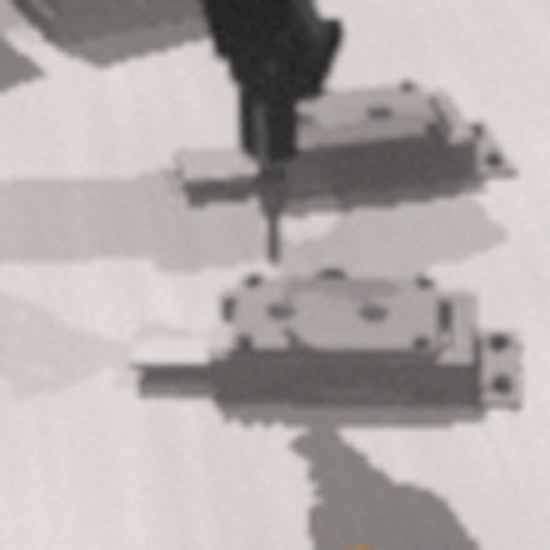

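```bash
python3 - <<'E'
from h import *
c=load('wrist4');s=load('side4')
A=lambda x,y:(200+(x+.5)/5-.5,120+(y+.5)/5-.5)
S=lambda x,y:(170+(x+.5)/5-.5,110+(y+.5)/5-.5)
print('bush',atz(c,*A(288,365),.036,True).round(4))
print('inner',atz(c,*A(439,106),.036,True).round(4))
for z in (.065,.068,.071):print('tip',z,atz(c,*A(287,428),z,True).round(4), atz(s,*S(273,261),z).round(4))
print('side bush',atz(s,*S(281,312),.036).round(4),atz(s,*S(373,313),.036).round(4))
st=[bot.read_state()['tool_pos'] for i in range(3)];print(st)
E
```

```text
bush [0.5238 0.0763 0.036 ]
inner [0.5724 0.0657 0.036 ]
tip 0.065 [0.5219 0.0759 0.065 ] [0.5207 0.0767 0.065 ]
tip 0.068 [0.5228 0.0762 0.068 ] [0.52   0.0714 0.068 ]
tip 0.071 [0.5237 0.0764 0.071 ] [0.5193 0.0661 0.071 ]
side bush [0.5233 0.0715 0.036 ] [0.5719 0.0608 0.036 ]
[array([0.52093926, 0.075226  , 0.15559176]), array([0.52093926, 0.075226  , 0.15559176]), array([0.52093926, 0.075226  , 0.15559176])]
```

```bash
python3 -m jog '[[1,0,-5,0,5],[1,0,-10,0,5],[1,0,-15,0,5],[1,0,-20,0,5],[1,0,-22,0,5],[1,0,-22,0,5],[1,0,-22,0,5],[1,0,-22,0,5],[1,0,-22,0,5],[1,0,-22,0,5]]' 60
python3 - <<'E'
from h import *
for n in ['wrist','side']: snap(n,n+'5')
s=bot.read_state();print(s['tool_pos'],s['width'],s['wrist_force'])
c=load('wrist5');im=c['pixels'][:,:,::-1]
cv2.imwrite('pics/w5a.png',np.clip(1.6*cv2.resize(im[160:240,220:300].astype(float),None,fx=7,fy=7,interpolation=cv2.INTER_CUBIC),0,255).astype('uint8'))
c=load('side5');im=c['pixels'][:,:,::-1]
cv2.imwrite('pics/s5z.png',np.clip(1.4*cv2.resize(im[130:200,190:270].astype(float),None,fx=7,fy=7,interpolation=cv2.INTER_CUBIC),0,255).astype('uint8'))
E
```

```text
time: 6.75
tool_pos: [0.5248, 0.0753, 0.1374]
tcp_rot: [-0.307, 2.062, -2.062]
wrist_force: [0.1, -0.4, -3.0]
width: 0.138
[0.5247925  0.07532449 0.13732394] 0.13878218051118657 [ 0.53928781 -0.836188   -2.13813372]
```

View pics/w5a.png

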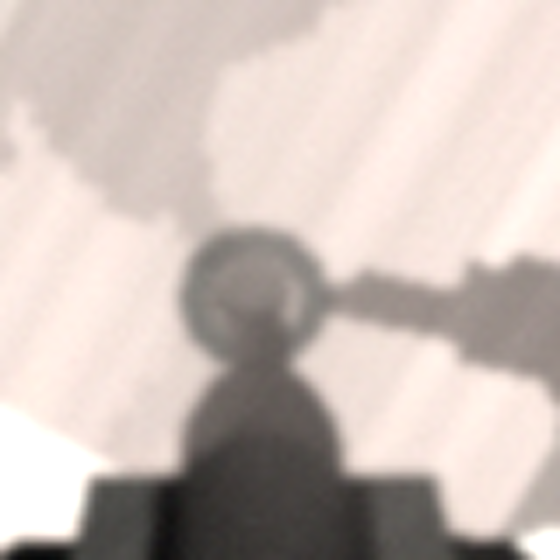

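View pics/s5z.png

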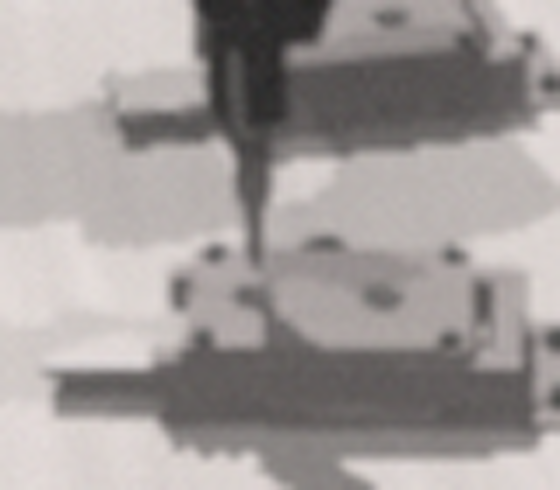

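```bash
python3 - <<'E'
from h import *
c=load('wrist5');s=load('side5')
A=lambda x,y:(220+(x+.5)/7-.5,160+(y+.5)/7-.5)
S=lambda x,y:(190+(x+.5)/7-.5,130+(y+.5)/7-.5)
print('bush',atz(c,*A(254,297),.036,True).round(4))
for z in (.045,.047,.049):print('tip',z,atz(c,257.3,205,z,True).round(4),atz(c,*A(263,312),z,True).round(4), atz(s,*S(256,265),z).round(4))
print('side bush',atz(s,*S(249,296),.036).round(4),'inner',atz(s,*S(381,296),.036).round(4))
E
```

```text
bush [0.5234 0.0763 0.036 ]
tip 0.045 [0.5241 0.0753 0.045 ] [0.5247 0.0756 0.045 ] [0.5259 0.0803 0.045 ]
tip 0.047 [0.5247 0.0755 0.047 ] [0.5253 0.0758 0.047 ] [0.5254 0.0768 0.047 ]
tip 0.049 [0.5253 0.0757 0.049 ] [0.5259 0.076  0.049 ] [0.5249 0.0734 0.049 ]
side bush [0.5217 0.0726 0.036 ] inner [0.5717 0.0626 0.036 ]
```

```bash
python3 -m jog '[[-1,0.3,-2,0,5],[-1.5,0.6,-4,0,5],[-1.8,0.6,-6,0,5],[-1.8,0.6,-7,0,5],[-1.8,0.6,-7,0,5],[-1.8,0.6,-7,0,5],[-1.8,0.6,-7,0,5],[-1.8,0.6,-7,0,5],[-1.8,0.6,-7,0,5],[-1.8,0.6,-7,0,5]]' 60
cat > look.py <<'E'
import sys
from h import *
k=sys.argv[1]
for n in ['wrist','side']: snap(n,n+k)
s=bot.read_state();print(s['time'],s['tool_pos'],s['width'],s['wrist_force'])
c=load('wrist'+k);a=c['pixels'][160:240,220:300,::-1]
s=load('side'+k);b=s['pixels'][130:200,190:270,::-1]
f=lambda x,g,h:np.clip(g*cv2.resize(x.astype(float),(560,h),interpolation=cv2.INTER_CUBIC),0,255).astype('uint8')
cv2.imwrite(f'pics/w{k}a.png',f(a,1.6,560));cv2.imwrite(f'pics/s{k}a.png',f(b,1.4,490))
E
python3 look.py 6
```

```text
time: 8.1
tool_pos: [0.523, 0.0759, 0.1303]
tcp_rot: [-0.307, 2.062, -2.062]
wrist_force: [-0.7, 0.1, -2.1]
width: 0.139
8.2 [0.52296221 0.07590626 0.13027388] 0.14021748998758926 [ 0.2108737  -0.14377757 -2.2456373 ]
```

View pics/w6a.png

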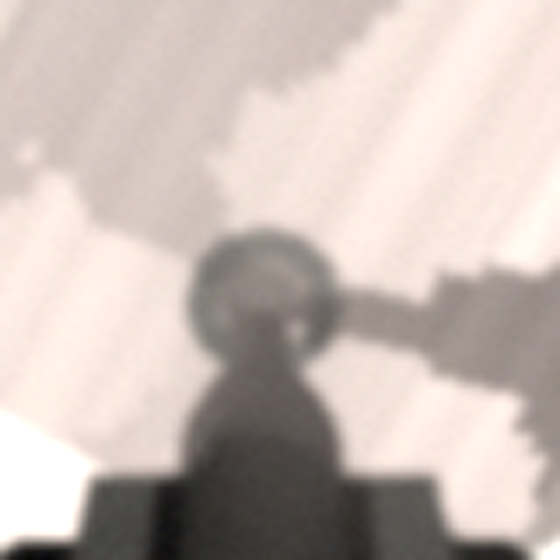

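View pics/s6a.png

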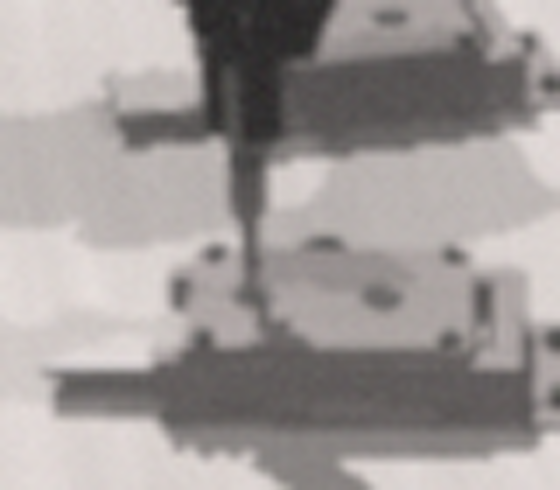

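```bash
python3 - <<'E'
from h import *
c=load('wrist6')
A=lambda x,y:(220+(x+.5)/7-.5,160+(y+.5)/7-.5)
print('bush',atz(c,*A(263,299),.036,True).round(4))
for z in (.040,.042,.044):print('tip',z,atz(c,257.3,205,z,True).round(4))
E
```

```text
bush [0.5237 0.0765 0.036 ]
tip 0.04 [0.5228 0.0761 0.04  ]
tip 0.042 [0.5234 0.0763 0.042 ]
tip 0.044 [0.524  0.0765 0.044 ]
```

```bash
python3 -m jog '[[0.2,0.1,-1,0,5],[0.2,0.1,-2,0,5],[0.2,0.1,-3,0,5],[0.2,0.1,-4,0,5],[0.2,0.1,-5,0,5],[0.2,0.1,-6,0,5],[0.2,0.1,-7,0,5],[0.2,0.1,-8,0,5],[0.2,0.1,-9,0,5],[0.2,0.1,-9,0,5]]' 60
python3 look.py 7
```

```text
time: 9.45
tool_pos: [0.5231, 0.076, 0.1212]
tcp_rot: [-0.307, 2.063, -2.062]
wrist_force: [0.5, 0.1, -1.3]
width: 0.137
9.55 [0.52318143 0.07600753 0.12127818] 0.138328236706861 [-0.69080436 -0.63776814 -2.59277939]
```

View pics/w7a.png

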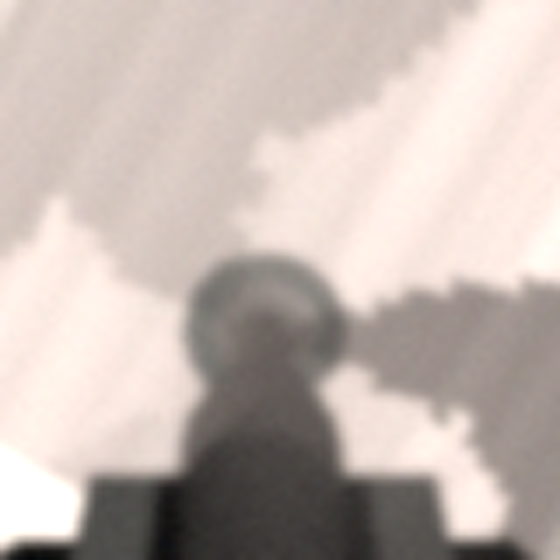

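View pics/s7a.png

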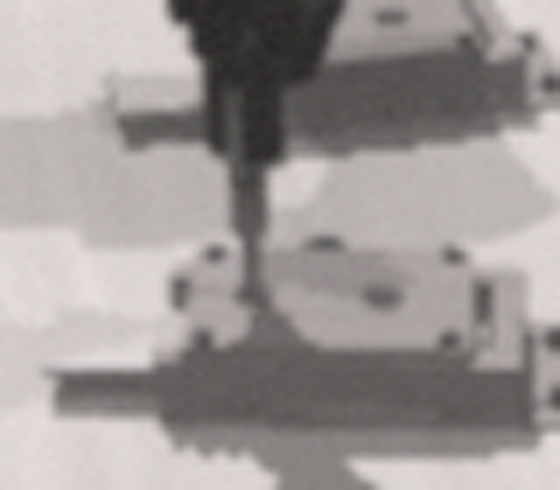

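```bash
python3 -m jog '[[0,0,-0.5,0,5],[0,0,-1,0,5],[0,0,-1.5,0,5],[0,0,-2,0,5],[0,0,-2.5,0,5],[0,0,-3,0,5],[0,0,-3.5,0,5],[0,0,-4,0,5],[0,0,-4,0,5],[0,0,-4,0,5]]' 60
```

```text
time: 10.8
tool_pos: [0.5231, 0.076, 0.1173]
tcp_rot: [-0.307, 2.062, -2.062]
wrist_force: [0.1, -0.2, -1.0]
width: 0.136
```

```bash
python3 -m jog '[[0,0,-0.5,0,5],[0,0,-1,0,5],[0,0,-1.5,0,5],[0,0,-2,0,5],[0,0,-2.5,0,5],[0,0,-3,0,5],[0,0,-3,0,5],[0,0,-3,0,5],[0,0,-3,0,5],[0,0,-3,0,5]]' 60
```

```text
time: 12.05
tool_pos: [0.5232, 0.076, 0.1143]
tcp_rot: [-0.307, 2.062, -2.062]
wrist_force: [0.4, 0.4, -1.8]
width: 0.137
```

```bash
python3 -m jog '[[0,0,-0.5,0,5],[0,0,-1,0,5],[0,0,-1.5,0,5],[0,0,-2,0,5],[0,0,-2.5,0,5],[0,0,-3,0,5],[0,0,-3,0,5],[0,0,-3,0,5],[0,0,-3,0,5],[0,0,-3,0,5]]' 60
```

```text
time: 13.3
tool_pos: [0.5232, 0.076, 0.1113]
tcp_rot: [-0.307, 2.062, -2.062]
wrist_force: [-0.1, 0.8, -1.7]
width: 0.139
```

```bash
python3 -m jog '[[0,0,-0.5,0,5],[0,0,-1,0,5],[0,0,-1.5,0,5],[0,0,-2,0,5],[0,0,-2.5,0,5],[0,0,-3,0,5],[0,0,-3,0,5],[0,0,-3,0,5],[0,0,-3,0,5],[0,0,-3,0,5]]' 60
```

```text
time: 14.55
tool_pos: [0.5232, 0.076, 0.1083]
tcp_rot: [-0.307, 2.062, -2.062]
wrist_force: [0.0, -0.4, -2.3]
width: 0.139
```

```bash
python3 -m jog '[[0,0,-0.5,0,5],[0,0,-1,0,5],[0,0,-1.5,0,5],[0,0,-2,0,5],[0,0,-2.5,0,5],[0,0,-3,0,5],[0,0,-3,0,5],[0,0,-3,0,5],[0,0,-3,0,5],[0,0,-3,0,5]]' 60
```

```text
time: 15.8
tool_pos: [0.5234, 0.076, 0.1055]
tcp_rot: [-0.307, 2.062, -2.062]
wrist_force: [-1.1, -0.4, 4.0]
width: 0.14
```

```bash
python3 -m jog '[[0,0,-0.5,0,5],[0,0,-1,0,5],[0,0,-1.5,0,5],[0,0,-2,0,5],[0,0,-2,0,5],[0,0,-2,0,5],[0,0,-2,0,5],[0,0,-2,0,5],[0,0,-2,0,5],[0,0,-2,0,5]]' 60; python3 look.py 8
```

```text
time: 17.05
tool_pos: [0.5234, 0.0761, 0.1036]
tcp_rot: [-0.307, 2.062, -2.062]
wrist_force: [-0.9, -0.0, 5.9]
width: 0.14
17.15 [0.52345635 0.0760552  0.1036583 ] 0.1405757942734359 [-1.8229129   0.27991553  4.50763712]
```

View pics/w8a.png

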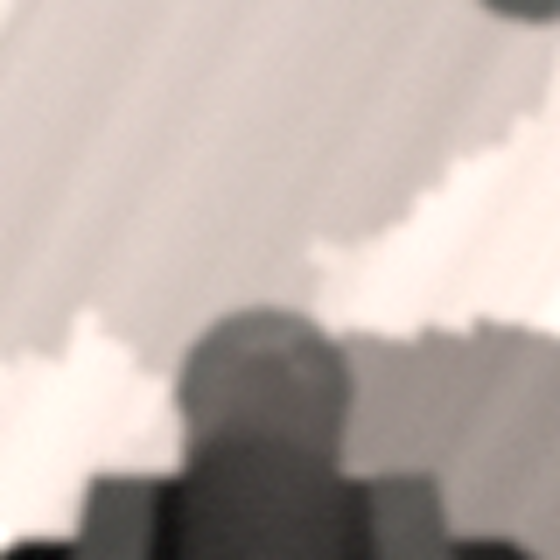

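View pics/s8a.png

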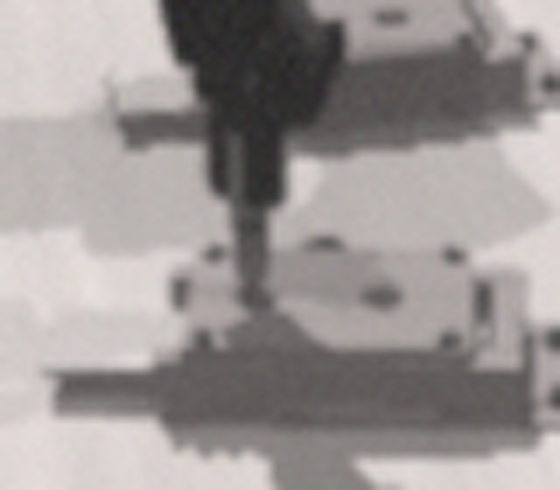

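```bash
python3 -m jog '[[0,0,-0.3,0,5],[0,0,-0.6,0,5],[0,0,-1,0,5],[0,0,-1,0,5],[0,0,-1,0,5],[0,0,-1,0,5],[0,0,-1,0,5],[0,0,-1,0,5],[0,0,-1,0,5],[0,0,-1,0,5]]' 60; python3 -c "
from h import *
f=[]
for i in range(4): bot.read_camera('top'); f.append(bot.read_state()['wrist_force'][2])
print(f)"
```

```text
time: 18.4
tool_pos: [0.5235, 0.0761, 0.1029]
tcp_rot: [-0.306, 2.062, -2.062]
wrist_force: [-1.4, -0.1, 7.5]
width: 0.141
[np.float64(6.314722820417428), np.float64(6.228443696032881), np.float64(7.1645646998781185), np.float64(7.475936362810132)]
```

```bash
python3 -m jog '[[0,0,-0.3,0,5],[0,0,-0.6,0,5],[0,0,-1,0,5],[0,0,-1.2,0,5],[0,0,-1.2,0,5],[0,0,-1.2,0,5],[0,0,-1.2,0,5],[0,0,-1.2,0,5],[0,0,-1.2,0,5],[0,0,-1.2,0,5]]' 60; python3 -c "
from h import *
f=[]
for i in range(4): bot.read_camera('top'); f.append(bot.read_state()['wrist_force'][2])
print(f)"
```

```text
time: 19.85
tool_pos: [0.5236, 0.0761, 0.1019]
tcp_rot: [-0.306, 2.062, -2.062]
wrist_force: [-1.4, 0.0, 8.4]
width: 0.133
[np.float64(8.9207286406287), np.float64(8.599832570358869), np.float64(7.409764708771885), np.float64(7.76746775090157)]
```

```bash
python3 -m jog '[[0,0,-0.3,0,5],[0,0,-0.6,0,5],[0,0,-0.8,0,5],[0,0,-1,0,5],[0,0,-1,0,5],[0,0,-1,0,5],[0,0,-1,0,5],[0,0,-1,0,5],[0,0,-1,0,5],[0,0,-1,0,5]]' 60; python3 -c "
from h import *
f=[]
for i in range(4): bot.read_camera('top'); f.append(bot.read_state()['wrist_force'][2])
print(f,bot.read_state()['tool_pos'])"
```

```text
time: 21.3
tool_pos: [0.5237, 0.0761, 0.1011]
tcp_rot: [-0.306, 2.062, -2.062]
wrist_force: [-1.8, 0.9, 9.5]
width: 0.141
[np.float64(9.744654200340866), np.float64(9.270152981329058), np.float64(9.26754480372992), np.float64(9.244233841881382)] [0.52367695 0.07611363 0.10115588]
```

```bash
python3 -m jog '[[0,0,-0.3,0,5],[0,0,-0.6,0,5],[0,0,-0.9,0,5],[0,0,-1.1,0,5],[0,0,-1.1,0,5],[0,0,-1.1,0,5],[0,0,-1.1,0,5],[0,0,-1.1,0,5],[0,0,-1.1,0,5],[0,0,-1.1,0,5]]' 60; python3 -c "
from h import *
f=[]
for i in range(4): bot.read_camera('top'); f.append(bot.read_state()['wrist_force'][2])
print(f,bot.read_state()['tool_pos'])"
```

```text
time: 22.75
tool_pos: [0.5238, 0.0761, 0.1003]
tcp_rot: [-0.306, 2.062, -2.062]
wrist_force: [-2.2, 0.0, 9.8]
width: 0.141
[np.float64(10.729958276715948), np.float64(11.252867102052432), np.float64(10.020752557666972), np.float64(11.491947718704465)] [0.52377521 0.07614084 0.10026938]
```

```bash
python3 -m jog '[[0,0,-0.2,0,5],[0,0,-0.4,0,5],[0,0,-0.6,0,5],[0,0,-0.6,0,5],[0,0,-0.6,0,5],[0,0,-0.6,0,5],[0,0,-0.6,0,5],[0,0,-0.6,0,5],[0,0,-0.6,0,5],[0,0,-0.6,0,5]]' 60; python3 look.py 9
```

```text
time: 24.2
tool_pos: [0.5232, 0.076, 0.0984]
tcp_rot: [-0.307, 2.062, -2.062]
wrist_force: [-0.7, -0.3, 2.5]
width: 0.141
24.3 [0.52316597 0.07602936 0.0983566 ] 0.1423673341137327 [-0.08805127 -0.15242136  2.99779751]
```

View pics/wrist9.png

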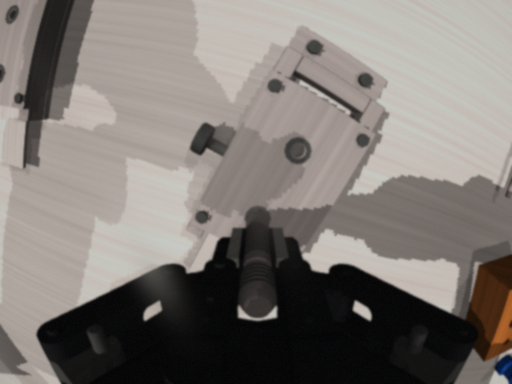

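View pics/s9a.png

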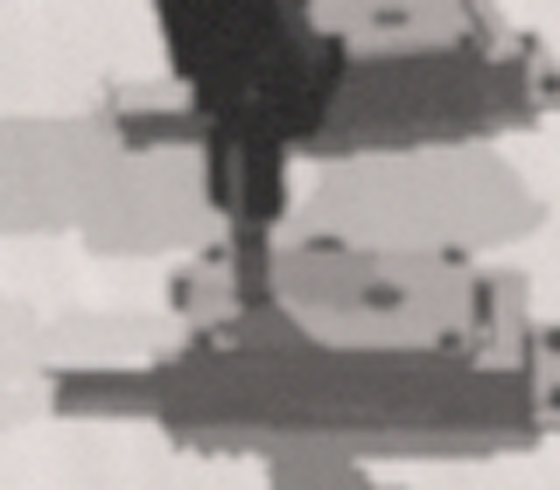

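```bash
python3 -m jog '[[0,0,-0.3,0,5],[0,0,-0.3,0,5],[0,0,3,0,5],[0,0,8,0,5],[0,0,18,0,5],[0,0,35,0,5],[0,0,65,0,5],[0,0,95,0,5],[0,0,105,0,5],[0,0,105,0,5]]' 60; python3 look.py 10
```

```text
time: 25.55
tool_pos: [0.5236, 0.0761, 0.2044]
tcp_rot: [-0.305, 2.062, -2.062]
wrist_force: [-0.3, 0.1, -2.9]
width: 0.14
25.65 [0.52226377 0.07595699 0.20227761] 0.13777478191523804 [ 0.12676406  0.35431435 -3.10347047]
```

View pics/wrist10.png

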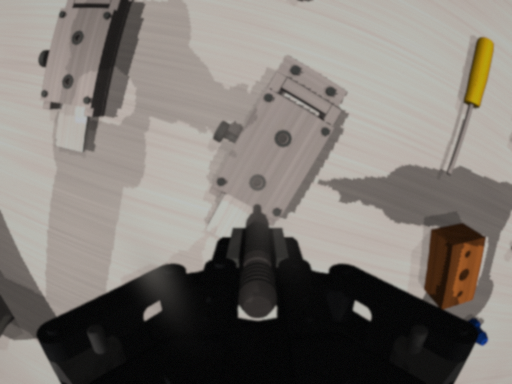

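View pics/side10.png

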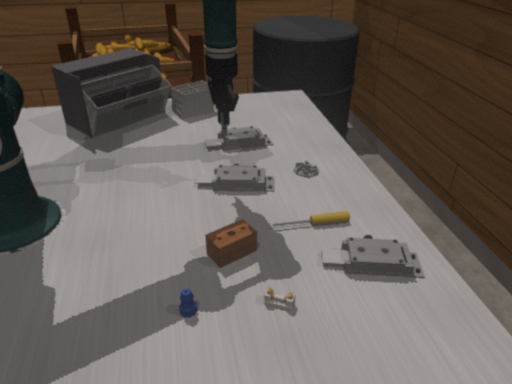

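```bash
python3 -m jog '[[-4,-36,0,0,5],[-8,-76,0,0,5],[-13,-116,0,0,5],[-18,-156,0,0,5],[-23,-196,0,0,5],[-28,-236,0,0,5],[-31,-270,0,0,5],[-32,-285,0,0,5],[-32,-285,-25,0,5],[-32,-285,-40,0,5]]' 60
python3 -m jog '[[0,0,-3,0,5],[0,0,-6,0,5],[0,0,-6,0,5],[0,0,-6,0,5],[0,0,-6,0,5],[0,0,-6,0,5],[0,0,-6,0,5],[0,0,-6,0,5],[0,0,-6,0,5],[0,0,-6,0,5]]' 60
python3 - <<'E'
from h import *
for n in ['wrist','side']: snap(n,n+'11')
s=bot.read_state();print(s['time'],s['tool_pos'],s['wrist_force'])
f=lambda x,g:np.clip(g*cv2.resize(x.astype(float),None,fx=6,fy=6,interpolation=cv2.INTER_CUBIC),0,255).astype('uint8')
cv2.imwrite('pics/w11a.png',f(load('wrist11')['pixels'][140:240,210:310,::-1],1.6))
cv2.imwrite('pics/s11a.png',f(load('side11')['pixels'][180:280,180:280,::-1],1.4))
E
```

```text
time: 26.9
tool_pos: [0.49, -0.2082, 0.1611]
tcp_rot: [-0.31, 2.066, -2.061]
wrist_force: [-0.4, 0.2, -2.1]
width: 0.139
time: 28.15
tool_pos: [0.4912, -0.209, 0.1574]
tcp_rot: [-0.307, 2.062, -2.062]
wrist_force: [0.4, -0.4, -1.6]
width: 0.135
28.25 [ 0.49117031 -0.20899348  0.15737141] [-0.67458925 -0.08547234 -1.00698065]
```

View pics/w11a.png

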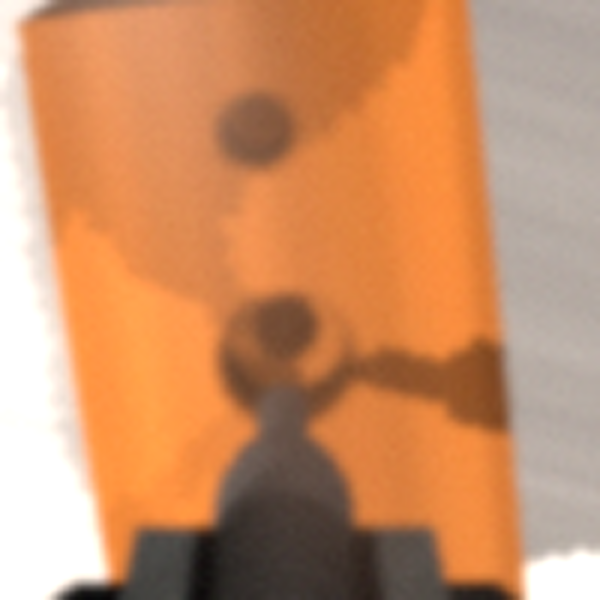

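View pics/s11a.png

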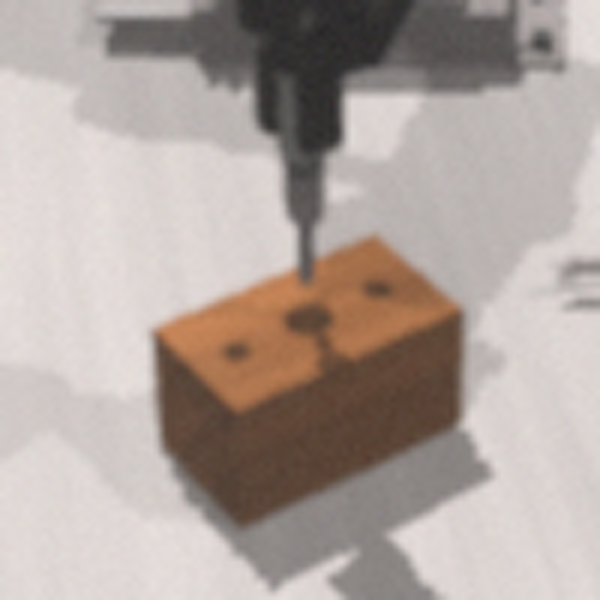

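```bash
python3 - <<'E'
from h import *
c=load('wrist11');s=load('side11')
A=lambda x,y:(210+(x+.5)/6-.5,140+(y+.5)/6-.5)
S=lambda x,y:(180+(x+.5)/6-.5,180+(y+.5)/6-.5)
a=atz(c,*A(287,361),.054,True);print('hole',a.round(4),'h1',atz(c,*A(256,129),.054,True).round(4))
for z in (.066,.068,.070):print('tip',z,atz(c,*A(284,391),z,True).round(4),atz(s,*S(306,282),z).round(4))
print('side hole',atz(s,*S(309,318),.054).round(4))
E
```

```text
hole [ 0.4912 -0.2088  0.054 ] h1 [ 0.5191 -0.1962  0.054 ]
tip 0.066 [ 0.4908 -0.2085  0.066 ] [ 0.4915 -0.206   0.066 ]
tip 0.068 [ 0.4914 -0.2084  0.068 ] [ 0.4911 -0.2085  0.068 ]
tip 0.07 [ 0.492  -0.2082  0.07  ] [ 0.4908 -0.2111  0.07  ]
side hole [ 0.4914 -0.2114  0.054 ]
```

```bash
python3 -m jog '[[0,0,-5,0,5],[0,0,-10,0,5],[0,0,-14,0,5],[0,0,-18,0,5],[0,0,-22,0,5],[0,0,-26,0,5],[0,0,-30,0,5],[0,0,-34,0,5],[0,0,-34,0,5],[0,0,-34,0,5]]' 60; python3 look.py 12
```

```text
time: 29.5
tool_pos: [0.4913, -0.209, 0.1235]
tcp_rot: [-0.307, 2.062, -2.062]
wrist_force: [0.9, -0.1, -2.3]
width: 0.135
29.6 [ 0.49131611 -0.2090808   0.12360024] 0.13486406199711 [ 0.34639624 -0.02077121 -0.88075007]
```

View pics/wrist12.png

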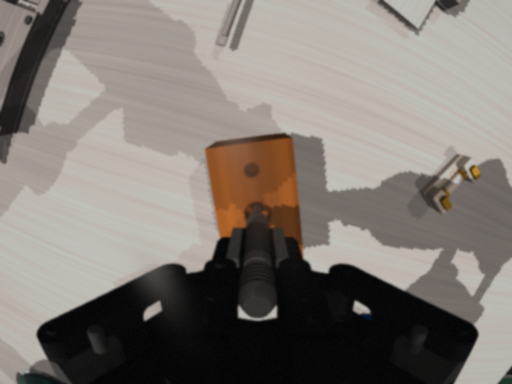

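```bash
python3 -m jog '[[0,0,-0.5,0,5],[0,0,-1,0,5],[0,0,-1.5,0,5],[0,0,-2,0,5],[0,0,-2.5,0,5],[0,0,-3,0,5],[0,0,-3.5,0,5],[0,0,-4,0,5],[0,0,-4,0,5],[0,0,-4,0,5]]' 60
```

```text
time: 30.85
tool_pos: [0.4912, -0.209, 0.1194]
tcp_rot: [-0.307, 2.062, -2.062]
wrist_force: [1.1, 0.2, -1.3]
width: 0.141
```

```bash
python3 -m jog '[[0,0,-2,0,5],[0,0,-4,0,5],[0,0,-6,0,5],[0,0,-8,0,5],[0,0,-10,0,5],[0,0,-12,0,5],[0,0,-14,0,5],[0,0,-16,0,5],[0,0,-17,0,5],[0,0,-17,0,5]]' 60; python3 look.py 13
```

```text
time: 32.1
tool_pos: [0.4911, -0.2089, 0.1023]
tcp_rot: [-0.307, 2.063, -2.062]
wrist_force: [0.1, 0.5, -1.8]
width: 0.14
32.2 [ 0.49119934 -0.20900046  0.10242466] 0.13942558671010885 [-0.42053979  0.37795169 -2.03559414]
```

View pics/wrist13.png

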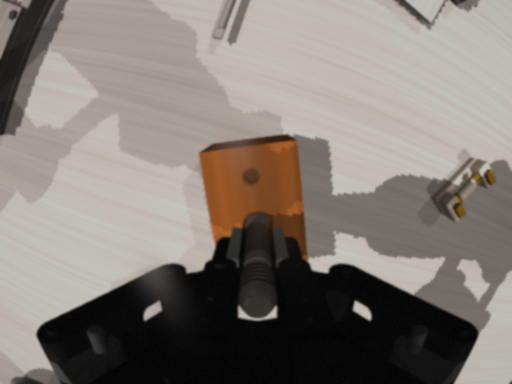

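View pics/side13.png

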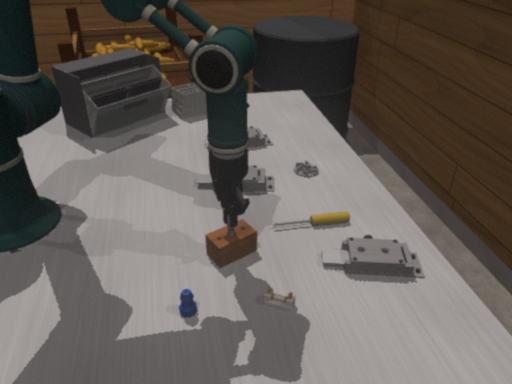

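Barrel is going into the hole freely. Lower on until the ledge takes the weight.

```bash
python3 -m jog '[[0,0,-0.5,0,5],[0,0,-1,0,5],[0,0,-1.5,0,5],[0,0,-2,0,5],[0,0,-2.5,0,5],[0,0,-3,0,5],[0,0,-3.5,0,5],[0,0,-4,0,5],[0,0,-4,0,5],[0,0,-4,0,5]]' 60
```

```text
time: 33.45
tool_pos: [0.4912, -0.209, 0.0984]
tcp_rot: [-0.307, 2.062, -2.062]
wrist_force: [-0.7, 0.1, -2.0]
width: 0.138
```

```bash
python3 -m jog '[[0,0,-0.5,0,5],[0,0,-1,0,5],[0,0,-1.5,0,5],[0,0,-1.5,0,5],[0,0,-1.5,0,5],[0,0,-1.5,0,5],[0,0,-1.5,0,5],[0,0,-1.5,0,5],[0,0,-1.5,0,5],[0,0,-1.5,0,5]]' 60
```

```text
time: 34.7
tool_pos: [0.4912, -0.209, 0.0969]
tcp_rot: [-0.307, 2.062, -2.062]
wrist_force: [-0.3, -0.3, -2.3]
width: 0.138
```

```bash
python3 -m jog '[[0,0,-0.5,0,5],[0,0,-1,0,5],[0,0,-1,0,5],[0,0,-1,0,5],[0,0,-1,0,5],[0,0,-1,0,5],[0,0,-1,0,5],[0,0,-1,0,5],[0,0,-1,0,5],[0,0,-1,0,5]]' 60
```

```text
time: 35.95
tool_pos: [0.4912, -0.209, 0.0959]
tcp_rot: [-0.307, 2.062, -2.062]
wrist_force: [0.4, 0.1, -0.3]
width: 0.134
```

```bash
python3 -m jog '[[0,0,-0.3,0,5],[0,0,-0.3,0,5],[0,0,-0.3,0,20],[0,0,-0.3,0,30],[0,0,-0.3,0,40],[0,0,-0.3,0,60],[0,0,-0.3,0,60],[0,0,-0.3,0,60],[0,0,-0.3,0,60],[0,0,-0.3,0,60]]' 40
python3 -m jog '[[0,0,5,0,60],[0,0,20,0,60],[0,0,50,0,60],[0,0,90,0,60],[0,0,130,0,60],[0,0,160,0,60],[0,0,160,0,60],[0,0,160,0,60],[0,0,160,0,60],[0,0,160,0,60]]'
python3 - <<'E'
from h import *
for n in ['wrist','side','top']: snap(n,n+'14')
s=bot.read_state();print(s['time'],s['tool_pos'],s['wrist_force'])
f=lambda x,g:np.clip(g*cv2.resize(x.astype(float),None,fx=4,fy=4,interpolation=cv2.INTER_CUBIC),0,255).astype('uint8')
a=f(load('wrist14')['pixels'][115:225,190:290,::-1],1.4)
b=f(load('side14')['pixels'][180:290,180:280,::-1],1.4)
b0=f(load('side0')['pixels'][180:290,180:280,::-1],1.4)
cv2.imwrite('pics/c14.png',cv2.resize(np.hstack([a,b,b0]),(800,293)))
E
```

```text
time: 37.2
tool_pos: [0.4912, -0.209, 0.0956]
tcp_rot: [-0.307, 2.062, -2.062]
wrist_force: [0.6, -0.6, 0.6]
width: 0.706
time: 38.45
tool_pos: [0.4905, -0.2086, 0.2541]
tcp_rot: [-0.31, 2.065, -2.062]
wrist_force: [0.2, 0.3, -1.0]
width: 0.701
38.6 [ 0.49088456 -0.20884576  0.25483193] [ 0.40585595  0.03814806 -0.10177421]
```

View pics/c14.png

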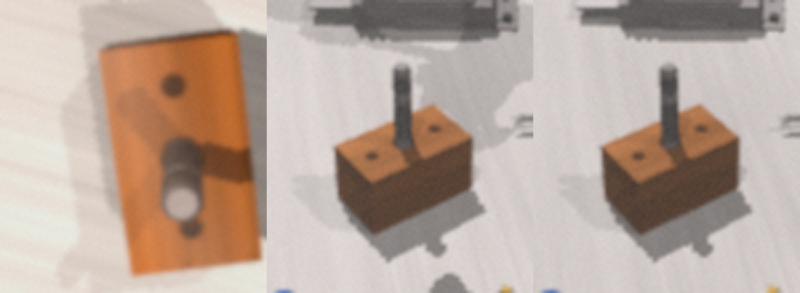

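View pics/side14.png

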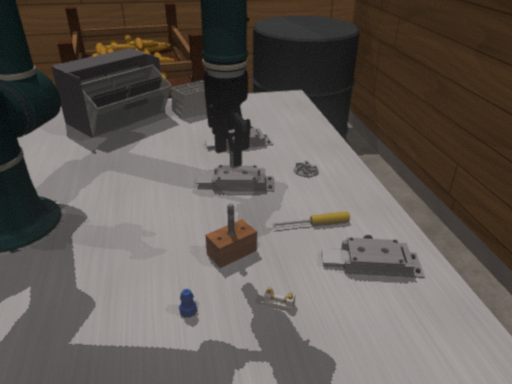

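```bash
python3 -c "
from workcell import bot
print(bot.finish_job())"
```

```text
the job is handed in; nothing more can be done
None
```

I punched the blank through the outer bush of the nearest jig and stood the punch back in its hole in the block. The job is handed in, but no verdict was reported.

- **Press:** the push climbed to about 12.5 N, slightly above the stated 11.5 N, at the last reading before the snap. It then fell to about 4.6 N as the tool dropped about 1.9 mm. I pressed 0.3 mm further to be sure, then lifted off. From the trip point I put the point at about 6.7 to 7.2 mm in, short of the 8 mm stop.
- **Depth that disagrees:** counting from where the point first touched the blank, the tool went down about 8.5 mm, which is more than the spring can travel. The punch probably slid a millimetre or two up in the jaws. I relied on the force drop as the sign that it snapped.
- **Last checks:** at about 38.6 s the side camera showed the punch upright in the block, looking the same as at the start. The other things on the bench looked unmoved, and the gripper was open and clear above.
- **Side camera offset:** it read about 3 to 5 mm off from the wrist camera in y, so I lined up by the wrist camera.

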